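# Shorten the sampling probe by one hole and put it away in its case

## Task

The telescoping gas-sampling probe on the bench cradle is too long for its storage case. Squeeze in its two sprung side buttons, without crushing the thin tube, push the outer tube gently back towards the handle until the buttons snap out at the very next hole (no further, and without ramming the probe against the cradle's end stop), then lay the shortened probe fully down in the pockets of the open case, handle in the handle pocket, without forcing it, let go, and leave everything else on the bench where it stands.

Things in the scene. Friction and masses are not known exactly. Their poses are not given: they have to be found in the camera images.
- probe_center (a point): Reference point of the loose sampling probe (about 0.4 kg): on its tube axis, 140 mm from the handle's butt. x runs along the tube towards the tip, z up. As found the probe is 313 mm long, its tip ending at x = +173 mm; one hole shorter it is 281 mm, tip at +141 mm, and it then balances 10 to 25 mm ahead of this point.
- probe_butt (a point): Centre of the butt of the probe's handle, 140 mm behind probe_center. Black ribbed handle 90 mm long, 34 mm wide, 30 mm high; then a steel inner tube 26 mm in diameter, which carries the buttons.
- probe_button (a point): Point on the probe's axis midway between its two snap buttons, 40 mm ahead of probe_center. The buttons are steel domes 10 mm in diameter on the left (+y) and right (-y) of the tube; each stands 5.5 mm out of a hole in the outer tube (41 mm over both) and is sprung, under 2 N each to press flush. Squeezed flush, two flat fingers are 30 mm apart and clasp the outer tube too.
- next_hole (a point): Point on the axis of the outer tube, midway between the next pair of holes, 32 mm ahead of the engaged pair as found; moves with that tube. Thin plain aluminium outer tube (dents if squeezed with over 70 N a finger) 30 mm in diameter, 130 mm long, rear end 54 mm behind this point, with a dark filter tip 22 mm in diameter and 25 mm long in front; three pairs of 11.5 mm holes 32 mm apart, in line.
- probe_sleeve (a joint): How far the outer tube is pushed in towards the handle, m: 0 as found, 0.032 at the next holes, 0.064 at the last. With the buttons flush, 12 to 17 N makes the domes duck under the tube wall; it then slides stiffly on its O-ring with 9 to 12 N, and the buttons snap out at the next hole by themselves if nothing covers it, and lock hard (0.8 mm play). Over 20 N harms the spring clip.
- cradle: Fixed dark grey metal cradle with black saddles, 360 x 90 mm; the probe lies loosely in it, axis 45 mm above the bench. Origin in the bench plane under that axis, x towards the probe's tip. Handle saddle with cheeks 52 mm high from x = -158 to -92 mm; tube saddle with cheeks 46 mm high from x = 50 to 68 mm; open in between (base plate 12 mm thick).
- case: Fixed open case, a pale tray 326 x 130 mm, rim 36 mm high; origin under its centre, x from handle end to tip end. Handle pocket 40 mm wide (x = -145 to -68 mm), tip pocket 37 mm wide (x = 60 to 145 mm), floors 26 mm, walls 46 mm above the bench; end walls 290 mm apart. Between the pockets a finger well, floor 8 mm above the bench.
- button_left (a joint): How far the left (+y) button is pressed in, m: 0 fully out, 0.0055 flush with the tube, about 0.007 under the tube wall.
- button_right (a joint): How far the right (-y) button is pressed in, m; as for the left one.
- case_seat (a point): Where probe_center lies when the shortened probe is down in the case: centre of the case, 41 mm above its underside; x points as the probe's x must point.
- regulator: Bystander: stainless pressure regulator with a black knob, 130 mm high, standing between cradle and case; origin under its centre.
- tee_fitting: Bystander: small steel tee fitting, 64 mm, lying between cradle and case.
- spare_filter: Bystander: dark cylinder 18 mm wide and 30 mm high, standing in the case beside the tip pocket.
- spanner: Bystander: open-ended spanner 150 mm long at the right.
- screwdriver: Bystander: screwdriver 180 mm long beyond the cradle and the case.
- leak_fluid: Bystander: closed bottle 130 mm high at the left.
- ferrule_jar: Bystander: closed jar 50 mm high at the left.
- mouse: Bystander: black computer mouse at the right.
- cradle_buffer: Round rubber buffer (22 mm) on the cradle's end stop, which backs the handle's butt; origin at the centre of its face, x towards the probe. As found the butt is 0 to 6 mm clear of it. It gives about 1 mm for every 8 N pushed on it.

How it is judged:
By the outcome, as a careful person would: the job done as asked, in the order asked, and still so for the second after the job is handed in, with the robot touching nothing.
It also fails if it takes over 56 s, if anything falls off the work surface, if the arm or the gripper's body presses on something with over 40 N, if the wrist force passes 120 N, or if a joint passes its speed limit or range.

## Robot

A 6-joint arm with a two-finger parallel gripper is mounted at the origin on the work surface. World frame = base frame: x ahead of the robot, y to its left, z up, the work surface at z = 0. Lengths are in mm, angles in rad, forces in N, time in s.
With the tool pointing down it reaches from about 250 to 775 mm from the base axis. Payload 8.9 kg.
Tool frame: the origin (TCP) lies on the front face of the gripper's body, between the roots of the fingers; the fingertips stand 73 mm ahead of it and the grasp point (between the pads) lies 54 mm ahead of it; z points along the fingers, x is the direction in which the jaws open and shut, and the axes are right-handed (so a half turn about z gives the same grasp; the last joint's range is limited). The gripper opens to 85 mm and grips with 20 to 120 N. Pads are 22 mm wide; open, the fingers measure 114 mm over their backs; the gripper's body (76 mm by 85 mm) begins 54 mm behind the grasp point. The pads swing forward as they close: fully open they stand 13 mm farther back than shut.
Start: joints at [1.013, 0.291, -0.153, 1.127, 0, 1.431], TCP at [213.493, 479.63, 303.905] pointing down, gripper open.
Joint ranges: [-2.52, 2.52], [-0.91, 1.74], [-1.3, 1.37], [-1.96, 2.02], [-1.52, 1.47], [-3.14, 3.14]. Speed limits (rad/s): [2.22, 2.22, 2.79, 3.14, 3.14, 3.14].

## Interface

Orientations are given as a rotation vector (axis times angle).
In Python, from cell import arm, vision, job_done, boxes_of gives the robot as it stands. The module is installed in compiled form; this text tells all that it offers.
- The arm moves only by the tool jog_arm, never from a script. Its argument "motion" is a list of rows, each a list of 6 numbers: the shift along the world's x, y, z scaled (see below), then the turn, a rotation vector about the world's x, y, z scaled (see below). In form: [[tx, ty, tz, rx, ry, rz], ...]. A call has 1 to 8 rows; each row shifts and turns the commanded pose from where the row before left it; what a row does not reach is not made up. The controller multiplies each number of a shift by 60 mm and each number of a turn by 8 degrees. A row lasts 1/8 s, in which the tool goes at most 62.5 mm and 10.7 degrees, less where a joint would pass 70% of its speed; a pose out of reach is approached as far as the arm can. A call with a number of a shift or a turn outside -1 to 1 is refused whole. A call with a gripper value outside its range is refused whole. "hand" is the gripper's target within -1 to 1 (shut at 1, half-way at 0, fully open at -1), set as the call begins (left out, the last holds). The fingers move at their own pace and stop on an object; "squeeze" is the grip in N (left out, the last holds). Time passes only in rows, so rows that do not move let the fingers close. It gives the time, the measured TCP pose, the force and the opening at its end, in the units of the state.
- arm.get_obs(): the state, without advancing time (a new reading comes with each control period).
- vision.get_image(name): name is "side" or "top" or "wrist"; returns a dict with "img" (480x640x3 uint8, red, green, blue), "mtx" (3x3 intrinsics, pixels), "k1" (the pictures are not rectified: a ray, as slopes to the right and down, at radius r is drawn at 1 + k1 r^2 times it, then the intrinsics apply), "world_from_camera" (4x4, takes a point from camera to world coordinates). Camera axes: x right, y down, z forward; pixel columns grow to the right and rows downward; lengths in mm; the calibration is good to about 2 mm. A picture is of the moment at which its call begins. There is no depth.
- job_done(): hands the job in, once; it reports no verdict.
Trained networks look in a picture, given as the dict that the camera call returned (one of the last four; its "shot" number tells which), for a name from the list of things; names that differ only in an ending like _2 or _b are one class to them, and where a whole thing is asked for, a point or a joint stands for the part that bears it (a point fixed in the world has none). Each returns a list of dicts, best first, with "score" (0 to 1); they miss things now and then, are a little off and sometimes report something else, mostly with a low value. They report only what shows in the picture. A call takes as long as a camera call.
- boxes_of(name, picture): "bbox" ([left, top, width, height] in pixels, round what is visible of it).
The state is a dict: "t": time; "joint_pos": joint angles; "qd": joint speeds; "joint_torque": joint torques, N m; "ee_pos": TCP position; "tcp_rot": TCP orientation; "contact_force": force on the tool from outside, world axes, zero at the start; "wrist_torque": the same for the moment, N m; "gripper_width": finger opening in mm.
Only numpy, scipy, OpenCV 4.12 (cv2) and the standard library are available. Lean on these libraries where they do the work, as an engineer would, in place of code of your own. Each camera call takes 0.05 s, during which the arm holds its last target.

## Working session

There is one attempt and no reset: what is moved stays moved. The work goes in short steps, Python scripts to look and compute and a tool call to move; the robot and the scene stay as the last step left them, time stands still between calls to the robot, and variables do not carry over. Pictures are saved under pics/ and viewed, and the job is handed in when it is done.

Besides the shell and the picture viewer there is one more tool, called after "Call:" by a JSON object that holds its "api" and its "payload". jog_arm: Moves the arm, as the interface text tells. Shifts and turns lie within -1 to 1; 1 stands for 60 mm of shift or 8 degrees of turn. Its arguments: {"type":"object","properties":{"motion":{"type":"array","items":{"type":"array","items":{"type":"number","minimum":-1,"maximum":1}}},"hand":{"type":"number"},"squeeze":{"type":"number"}},"required":["motion"]}

```bash
mkdir -p pics
cat > h.py <<'E'
import numpy as np, cv2
from cell import arm, vision, job_done, boxes_of
def save(p,n): cv2.imwrite(f'pics/{n}.png',cv2.cvtColor(p['img'],cv2.COLOR_RGB2BGR))
def ray(p,u,v):
    K=np.array(p['mtx']);x=(u-K[0,2])/K[0,0];y=(v-K[1,2])/K[1,1]
    rd=np.hypot(x,y);r=rd
    for _ in range(30): r=rd/(1+p['k1']*r*r)
    s=r/rd if rd>0 else 1
    T=np.array(p['world_from_camera']);d=T[:3,:3]@np.array([x*s,y*s,1]);return T[:3,3],d
def atz(p,u,v,z):
    o,d=ray(p,u,v);return o+d*(z-o[2])/d[2]
def proj(p,X):
    T=np.array(p['world_from_camera']);c=T[:3,:3].T@(np.array(X,float)-T[:3,3]);x,y=c[0]/c[2],c[1]/c[2]
    f=1+p['k1']*(x*x+y*y);K=np.array(p['mtx']);return np.array([K[0,0]*x*f+K[0,2],K[1,1]*y*f+K[1,2]])
def tri(a,b):
    # list of (p,u,v)
    A=np.zeros((3,3));B=np.zeros(3)
    for p,u,v in (a,b):
        o,d=ray(p,u,v);d/=np.linalg.norm(d);M=np.eye(3)-np.outer(d,d);A+=M;B+=M@o
    return np.linalg.solve(A,B)
E
python3 - <<'E'
from h import *
np.set_printoptions(precision=3,suppress=True)
print(arm.get_obs())
for n in("top","side","wrist"):
    p=vision.get_image(n);save(p,n+'0');print(n,p['mtx'],p['k1'],np.array(p['world_from_camera']))
    for k in("probe_center","probe_button","next_hole","cradle","case","regulator","tee_fitting","spare_filter","cradle_buffer","probe_butt"):
        print(k,[(np.round(b['bbox']).tolist(),round(b['score'],2)) for b in boxes_of(k,p)][:2])
E
```

```text
{'t': 0.0, 'joint_pos': array([ 1.013,  0.291, -0.154,  1.127,  0.   ,  1.431]), 'qd': array([-0.001, -0.001, -0.001, -0.001, -0.002, -0.   ]), 'joint_torque': array([  0.001, -53.714,  33.137,   0.016,  -0.   ,   0.   ]), 'ee_pos': array([213.318, 479.346, 303.357]), 'tcp_rot': array([ 2.634,  1.711, -0.002]), 'contact_force': array([-0.08 ,  0.239, -0.845]), 'wrist_torque': array([ 0.04 , -0.001, -0.019]), 'gripper_width': 85.21205802935651}
top [[614.595   0.    312.758]
 [  0.    614.595 244.359]
 [  0.      0.      1.   ]] -0.010105739674570973 [[  -0.02    -0.998    0.065  483.463]
 [  -1.       0.021    0.005   -5.246]
 [  -0.007   -0.065   -0.998 1611.702]
 [   0.       0.       0.       1.   ]]
probe_center []
probe_button [([214.0, 214.0, 23.0, 117.0], 0.55)]
next_hole [([211.0, 205.0, 19.0, 65.0], 0.94), ([128.0, 312.0, 29.0, 24.0], 0.47)]
cradle [([206.0, 201.0, 43.0, 144.0], 0.88)]
case [([367.0, 195.0, 59.0, 128.0], 0.63)]
regulator [([302.0, 277.0, 23.0, 49.0], 0.89), ([214.0, 211.0, 23.0, 121.0], 0.58)]
tee_fitting [([308.0, 234.0, 18.0, 20.0], 0.61)]
spare_filter []

[... 535 characters left out ...]
0, 273.0, 141.0, 116.0], 0.56)]
regulator [([248.0, 258.0, 42.0, 50.0], 0.83), ([158.0, 168.0, 22.0, 40.0], 0.75)]
tee_fitting [([311.0, 253.0, 17.0, 25.0], 0.81)]
spare_filter [([377.0, 281.0, 12.0, 12.0], 0.57)]
cradle_buffer []
probe_butt [([196.0, 183.0, 99.0, 69.0], 0.78)]
wrist [[360.644   0.    312.636]
 [  0.    360.644 238.631]
 [  0.      0.      1.   ]] 0.019308661172643314 [[  0.407   0.863   0.299 137.341]
 [  0.914  -0.385  -0.131 513.928]
 [  0.002   0.326  -0.945 374.217]
 [  0.      0.      0.      1.   ]]
probe_center []
probe_button []
next_hole []
cradle [([188.0, 372.0, 63.0, 82.0], 0.95)]
case []
regulator []
tee_fitting []
spare_filter []
cradle_buffer []
probe_butt []
```

View pics/top0.png

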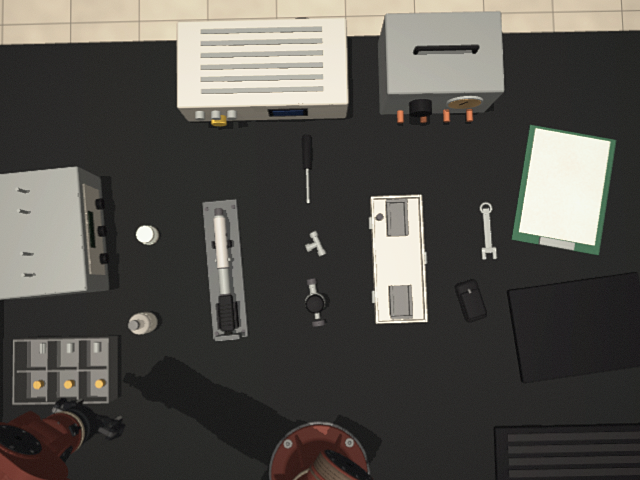

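View pics/side0.png

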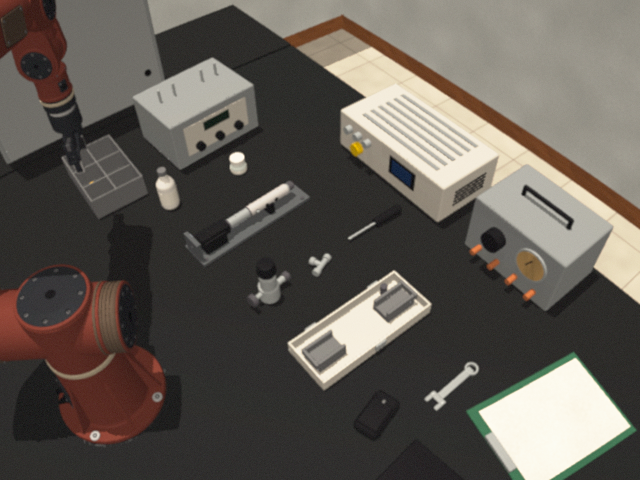

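View pics/wrist0.png

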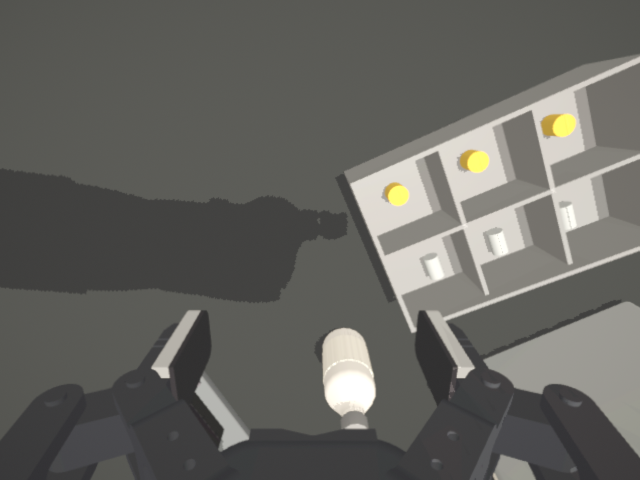

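Run:
```python
from h import *
np.set_printoptions(precision=1,suppress=True)
p=vision.get_image("top");save(p,'top1')
im=cv2.imread('pics/top1.png')
cv2.imwrite('pics/topz.png',cv2.resize(im[185:350,190:440],None,fx=3.2,fy=3.2,interpolation=cv2.INTER_CUBIC))
for n,u,v,z in [('tip',219,209,45),('butt',227,332,45),('sleeve front',219,216,45),('cradle corners',204,203,12),('',236,200,12),('',246,337,12),('',214,341,12),('case',371,197,36),('',421,195,36),('',427,321,36),('',376,323,36),('reg',315,303,130)]:
    print(n,atz(p,u,v,z))
```

```text
tip [681.  242.1  45. ]
butt [367.  225.1  45. ]
sleeve front [662.9 242.3  45. ]
cradle corners [701.8 286.6  12. ]
 [708.  202.5  12. ]
 [350.8 180.9  12. ]
 [342.1 263.9  12. ]
case [ 705.  -149.4   36. ]
 [ 707.5 -278.5   36. ]
 [ 384.1 -283.6   36. ]
 [ 381.7 -153.7   36. ]
reg [438.4   0.3 130. ]
```

View pics/topz.png

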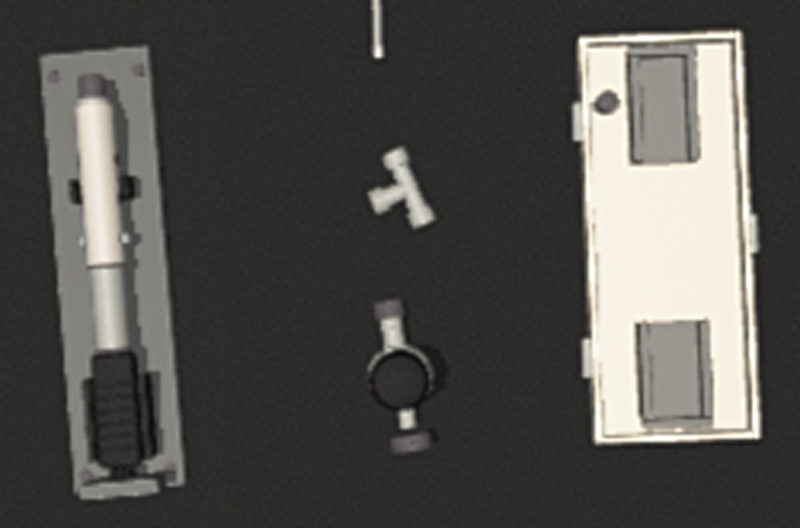

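Call:
{"api": "jog_arm", "payload": {"motion": [[0.67,-0.51,-0.11,0,0,0.42],[0.67,-0.51,-0.11,0,0,0.42],[0.67,-0.51,-0.11,0,0,0.42],[0.67,-0.51,-0.11,0,0,0.42],[0.67,-0.51,-0.11,0,0,0.42],[0.67,-0.51,-0.11,0,0,0.42],[0.67,-0.51,-0.11,0,0,0.42],[0.67,-0.51,-0.11,0,0,0.42]], "hand": -1, "squeeze": 40}}

```text
t: 2.7
ee_pos: [536.4, 233.6, 250.9]
tcp_rot: [2.163, 2.279, 0.0]
contact_force: [1.1, 0.2, 0.5]
gripper_width: 85.6
```

Run:
```python
from h import *
from scipy.spatial.transform import Rotation as R
np.set_printoptions(precision=3,suppress=True)
o=arm.get_obs();print(o['t'],o['ee_pos'],R.from_rotvec(o['tcp_rot']).as_matrix(),o['joint_pos'],o['contact_force'],o['qd'])
p=vision.get_image("wrist");save(p,'w1');print(np.array(p['world_from_camera']))
for k in("probe_button","next_hole","cradle","probe_butt"):
        print(k,[(np.round(b['bbox']).tolist(),round(b['score'],2)) for b in boxes_of(k,p)][:2])
```

```text
2.7 [536.362 233.647 250.945] [[-0.052  0.999  0.   ]
 [ 0.999  0.052  0.   ]
 [ 0.     0.    -1.   ]] [ 0.286  0.437 -0.079  1.055  0.     0.234] [1.095 0.217 0.476] [-0.583  0.379  0.448  0.064 -0.001 -1.047]
[[ -0.052   0.944   0.326 453.063]
 [  0.999   0.049   0.019 229.393]
 [  0.002   0.327  -0.945 321.238]
 [  0.      0.      0.      1.   ]]
probe_button [([280.0, 0.0, 64.0, 386.0], 0.9)]
next_hole [([294.0, 212.0, 40.0, 170.0], 0.94)]
cradle [([252.0, 1.0, 123.0, 376.0], 0.95)]
probe_butt [([283.0, 1.0, 56.0, 384.0], 0.84)]
```

View pics/w1.png

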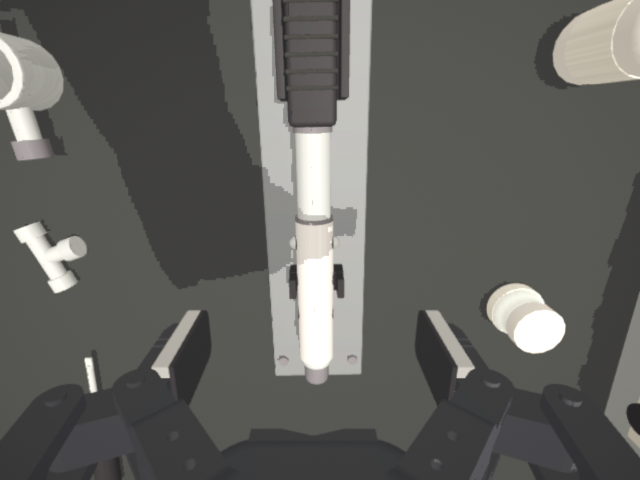

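Call:
{"api": "jog_arm", "payload": {"motion": [[0,0,0,0,0,0],[0,0,0,0,0,0]]}}

```text
t: 3.2
ee_pos: [534.5, 235.6, 251.4]
tcp_rot: [2.163, 2.278, 0.001]
contact_force: [-0.7, 0.5, -1.4]
gripper_width: 85.3
```

Run:
```python
from h import *
import pickle
np.set_printoptions(precision=2,suppress=True)
o=arm.get_obs();print(o['t'],o['ee_pos'],o['tcp_rot'],o['contact_force'],o['qd'])
p=vision.get_image("wrist");save(p,'w2');pickle.dump(p,open('w2.pkl','wb'));print(np.array(p['world_from_camera']))
im=cv2.imread('pics/w2.png')
cv2.imwrite('pics/w2z.png',cv2.resize(im[190:400,240:400],None,fx=4,fy=4,interpolation=cv2.INTER_CUBIC)[:, :])
cv2.imwrite('pics/w2z.png',cv2.resize(im[205:350,250:390],None,fx=4,fy=4,interpolation=cv2.INTER_CUBIC))
```

```text
3.2 [534.5  235.6  251.45] [2.16 2.28 0.  ] [-0.7   0.46 -1.36] [-0.  0.  0.  0.  0. -0.]
[[ -0.05   0.94   0.33 451.16]
 [  1.     0.05   0.02 231.4 ]
 [  0.     0.33  -0.94 321.73]
 [  0.     0.     0.     1.  ]]
```

View pics/w2z.png

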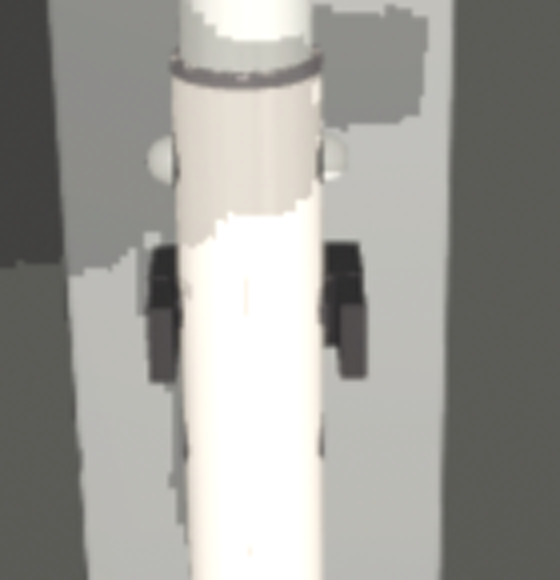

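Run:
```python
from h import *
import pickle
np.set_printoptions(precision=1,suppress=True)
p=pickle.load(open('w2.pkl','rb'))
f=lambda zx,zy,z:atz(p,250+zx/4,205+zy/4,z)
print('btn',f(160,160,45),f(335,157,45))
print('saddle rear top',f(160,305,46),f(350,302,46),'front',f(160,382,46),f(355,378,46))
print('sleeve rear L R',f(172,66,45),f(322,63,45))
print('next hole',f(186,440,45),f(322,438,45))
im=cv2.imread('pics/w2.png')
cv2.imwrite('pics/w2y.png',cv2.resize(im[0:145,240:390],None,fx=4,fy=4,interpolation=cv2.INTER_CUBIC))
cv2.imwrite('pics/w2x.png',cv2.resize(im[270:400,240:390],None,fx=4,fy=4,interpolation=cv2.INTER_CUBIC))
```

```text
btn [553.2 218.6  45. ] [550.8 254.3  45. ]
saddle rear top [585.4 219.7  46. ] [582.7 259.6  46. ] front [603.6 220.3  46. ] [600.5 262.   46. ]
sleeve rear L R [533.1 220.4  45. ] [531.  250.3  45. ]
next hole [618.2 226.4  45. ] [616.1 256.   45. ]
```

View pics/w2x.png

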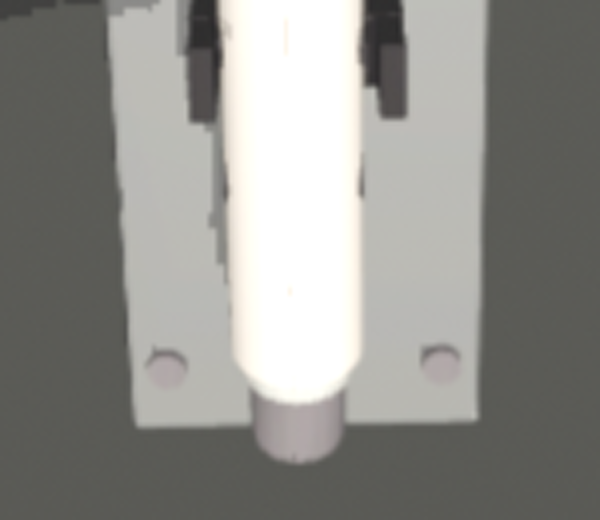

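View pics/w2y.png

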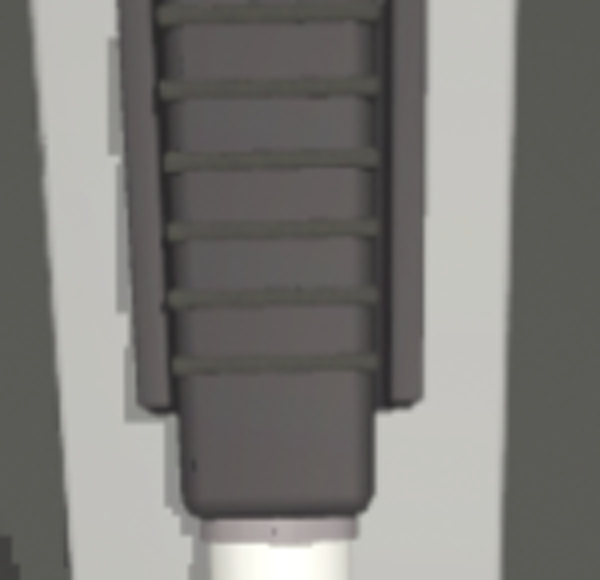

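Call:
{"api": "jog_arm", "payload": {"motion": [[0.13,0,-0.84,0,0,0.11],[0.13,0,-0.84,0,0,0],[0,0,0,0,0,0],[0,0,0,0,0,0]]}}

```text
t: 3.75
ee_pos: [551.1, 235.3, 152.0]
tcp_rot: [2.146, 2.293, 0.002]
contact_force: [-0.5, -0.0, -0.5]
gripper_width: 85.3
```

Run:
```python
from h import *
import pickle
np.set_printoptions(precision=3,suppress=True)
o=arm.get_obs();print(o['t'],o['ee_pos'],o['tcp_rot'],o['contact_force'],o['qd'])
p=vision.get_image("wrist");save(p,'w3');pickle.dump(p,open('w3.pkl','wb'));print(np.array(p['world_from_camera']))
im=cv2.imread('pics/w3.png')
cv2.imwrite('pics/w3z.png',cv2.resize(im[200:350,220:420],None,fx=4,fy=4,interpolation=cv2.INTER_CUBIC))
print(proj(p,[552,236.4,45]))
```

```text
3.75 [551.102 235.263 152.029] [2.146 2.293 0.002] [-0.454 -0.006 -0.528] [-0.    -0.021  0.014 -0.004  0.    -0.   ]
[[ -0.066   0.943   0.327 467.768]
 [  0.998   0.062   0.023 229.831]
 [  0.002   0.328  -0.945 222.213]
 [  0.      0.      0.      1.   ]]
[313.865 278.681]
```

View pics/w3.png

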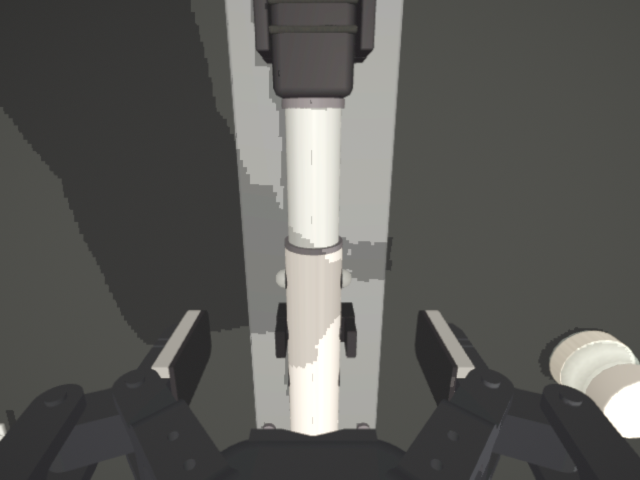

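View pics/w3z.png

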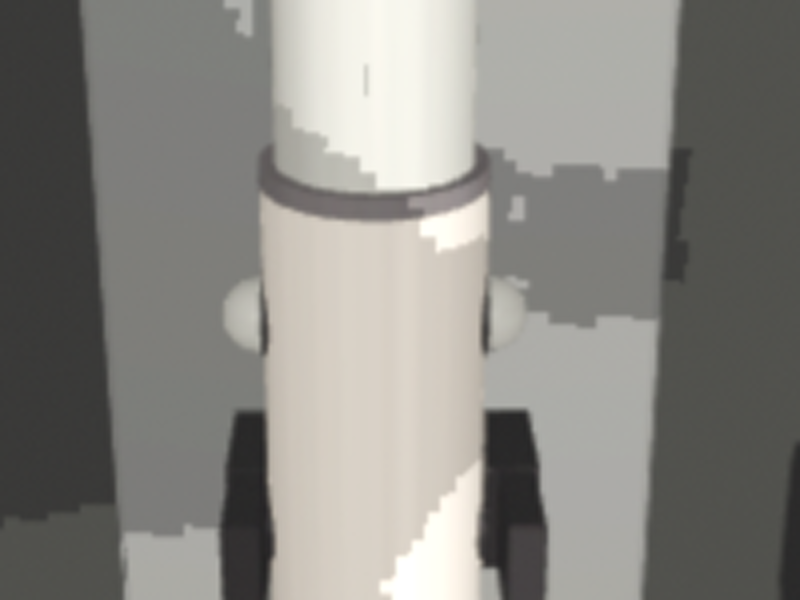

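Call:
{"api": "jog_arm", "payload": {"motion": [[0,0.01,-0.5,0,0,0],[0,0.01,-0.42,0,0,0],[0,0,0,0,0,0],[0,0,0,0,0,0]], "hand": -0.1, "squeeze": 20}}

```text
t: 4.3
ee_pos: [551.7, 236.4, 97.2]
tcp_rot: [2.146, 2.292, 0.004]
contact_force: [1.0, 0.1, 0.6]
gripper_width: 46.8
```

Run:
```python
from h import *
import pickle
np.set_printoptions(precision=3,suppress=True)
o=arm.get_obs();print(o['t'],o['ee_pos'],o['tcp_rot'],o['contact_force'],o['gripper_width'])
p=vision.get_image("wrist");save(p,'w4');pickle.dump(p,open('w4.pkl','wb'))
print(proj(p,[552,236.4,45]))
```

```text
4.3 [551.75  236.418  97.2  ] [2.146 2.292 0.004] [0.994 0.108 0.626] 46.81595380446851
[311.743 336.784]
```

View pics/w4.png

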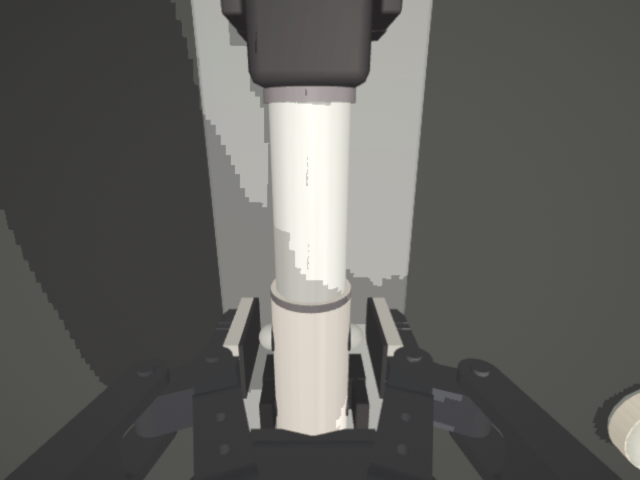

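Call:
{"api": "jog_arm", "payload": {"motion": [[0,0,0,0,0,0],[0,0,0,0,0,0],[0,0,0,0,0,0],[0,0,0,0,0,0]], "hand": 1, "squeeze": 40}}

```text
t: 4.85
ee_pos: [551.6, 236.3, 96.7]
tcp_rot: [2.146, 2.293, 0.003]
contact_force: [-1.3, 0.0, 8.8]
gripper_width: 28.9
```

Run:
```python
from h import *
import pickle
np.set_printoptions(precision=3,suppress=True)
o=arm.get_obs();print(o['t'],o['ee_pos'],o['tcp_rot'],o['contact_force'],o['gripper_width'],o['qd'])
p=vision.get_image("wrist");save(p,'w5');pickle.dump(p,open('w5.pkl','wb'))
```

```text
4.85 [551.617 236.319  96.745] [2.146 2.293 0.003] [-1.253  0.012  8.782] 28.90689039597469 [ 0.001 -0.    -0.    -0.001  0.001  0.002]
```

View pics/w5.png

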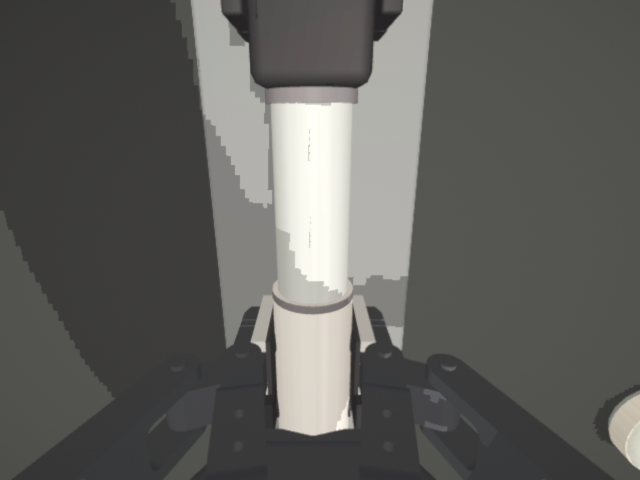

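Call:
{"api": "jog_arm", "payload": {"motion": [[0,0,0.01,0,0,0],[0,0,0,0,0,0]]}}

```text
t: 5.15
ee_pos: [551.6, 236.3, 96.8]
tcp_rot: [2.146, 2.293, 0.003]
contact_force: [0.5, 1.0, 6.4]
gripper_width: 29.6
```

Call:
{"api": "jog_arm", "payload": {"motion": [[0,0,0.02,0,0,0],[0,0,0,0,0,0]]}}

```text
t: 5.4
ee_pos: [550.4, 235.9, 96.8]
tcp_rot: [-2.147, -2.293, 0.001]
contact_force: [-0.3, -0.7, 1.7]
gripper_width: 29.4
```

Call:
{"api": "jog_arm", "payload": {"motion": [[-0.02,-0.0014,0,0,0,0],[-0.02,-0.0014,0,0,0,0],[0,0,0,0,0,0]]}}

```text
t: 5.78
ee_pos: [549.3, 235.9, 97.0]
tcp_rot: [2.146, 2.292, 0.003]
contact_force: [6.4, -0.2, -3.4]
gripper_width: 29.0
```

Call:
{"api": "jog_arm", "payload": {"motion": [[-0.02,-0.0014,0,0,0,0],[0,0,0,0,0,0]]}}

```text
t: 6.02
ee_pos: [548.9, 235.9, 97.4]
tcp_rot: [2.146, 2.291, 0.005]
contact_force: [8.3, 0.5, -4.0]
gripper_width: 29.5
```

Call:
{"api": "jog_arm", "payload": {"motion": [[-0.02,-0.0014,0,0,0,0],[0,0,0,0,0,0]]}}

```text
t: 6.28
ee_pos: [548.4, 235.9, 97.6]
tcp_rot: [2.145, 2.29, 0.006]
contact_force: [9.7, 0.6, -3.9]
gripper_width: 29.1
```

Call:
{"api": "jog_arm", "payload": {"motion": [[-0.02,-0.0014,0,0,0,0],[0,0,0,0,0,0]]}}

```text
t: 6.52
ee_pos: [547.4, 235.8, 97.7]
tcp_rot: [2.145, 2.29, 0.007]
contact_force: [11.7, 0.2, -4.1]
gripper_width: 29.2
```

Call:
{"api": "jog_arm", "payload": {"motion": [[-0.02,-0.0014,0,0,0,0],[0,0,0,0,0,0]]}}

```text
t: 6.78
ee_pos: [546.3, 235.8, 97.8]
tcp_rot: [2.145, 2.29, 0.007]
contact_force: [11.9, 0.4, -4.2]
gripper_width: 29.2
```

Run:
```python
from h import *
p=vision.get_image("wrist");save(p,'w6')
a=cv2.imread('pics/w5.png')[60:350,200:430];b=cv2.imread('pics/w6.png')[60:350,200:430]
cv2.imwrite('pics/cmp6.png',cv2.resize(np.hstack([a,b]),None,fx=1.7,fy=1.7))
o=arm.get_obs();print(o['contact_force'],o['ee_pos'])
```

```text
[ 9.95287691 -0.81804347 -4.01011089] [546.29076375 235.76696842  97.73559383]
```

View pics/cmp6.png

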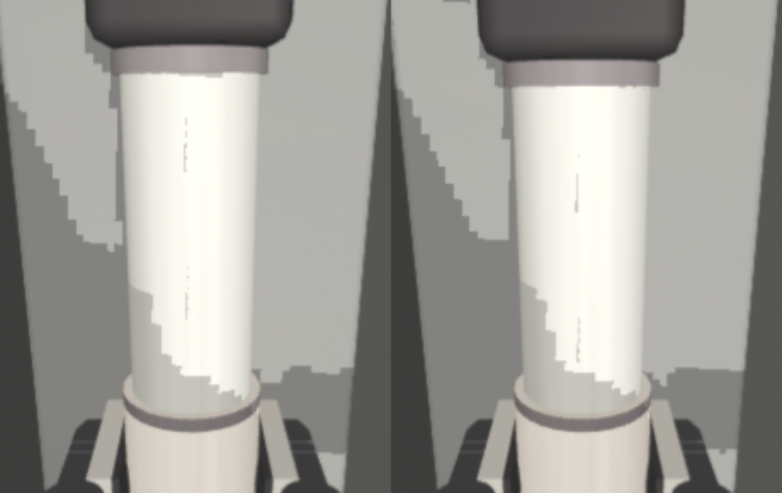

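Call:
{"api": "jog_arm", "payload": {"motion": [[-0.025,-0.0017,0,0,0,0],[-0.025,-0.0017,0,0,0,0],[-0.025,-0.0017,0,0,0,0],[-0.025,-0.0017,0,0,0,0],[-0.025,-0.0017,0,0,0,0],[-0.025,-0.0017,0,0,0,0],[-0.025,-0.0017,0,0,0,0],[-0.025,-0.0017,0,0,0,0]]}}

```text
t: 7.82
ee_pos: [534.3, 235.0, 97.7]
tcp_rot: [2.145, 2.29, 0.007]
contact_force: [10.6, 0.7, -5.1]
gripper_width: 29.1
```

Run:
```python
from h import *
p=vision.get_image("wrist");save(p,'w7')
a=cv2.imread('pics/w5.png')[60:350,200:430];b=cv2.imread('pics/w7.png')[60:350,200:430]
cv2.imwrite('pics/cmp7.png',cv2.resize(np.hstack([a,b]),None,fx=1.7,fy=1.7))
o=arm.get_obs();print(o['contact_force'],o['ee_pos'])
```

```text
[11.18390704  0.18591    -4.05178468] [534.07740512 234.95760977  97.6771465 ]
```

View pics/cmp7.png

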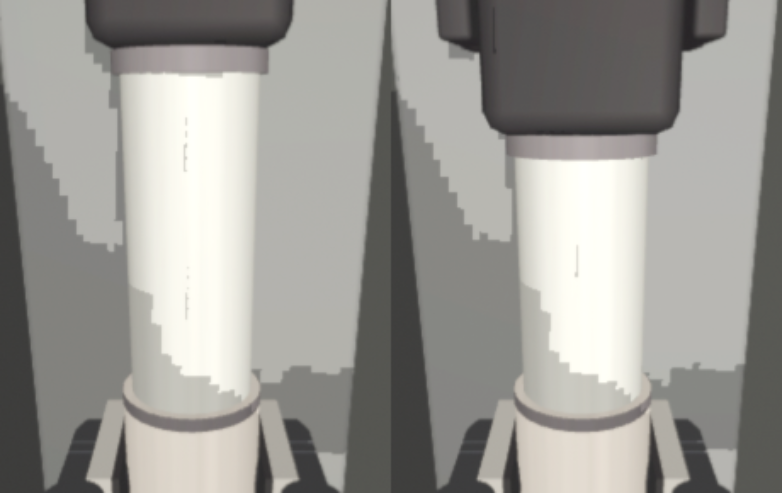

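```bash
cat >> h.py <<'E'
def mark(v,zs=(58,)):  # relative to TCP, needs wrist pkl-like p
    return v
E
python3 - <<'E'
from h import *
import pickle
np.set_printoptions(precision=2,suppress=True)
p=pickle.load(open('w5.pkl','rb'))
for v in (86.5,95.3,139.4):
    print([atz(p,312,v,z)[0] for z in (58,60)], [atz(p,312,v+15.5,z)[0] for z in (58,)])
E
```

```text
[np.float64(461.43618271331144), np.float64(461.5610966365538)] [np.float64(465.4340669025701)]
[np.float64(463.692193344678), np.float64(463.7756549715155)] [np.float64(467.75430942323067)]
[np.float64(475.5578819959117), np.float64(475.423321581461)] [np.float64(479.961924591871)]
```

Call:
{"api": "jog_arm", "payload": {"motion": [[-0.025,-0.0017,0,0,0,0],[-0.025,-0.0017,0,0,0,0],[-0.025,-0.0017,0,0,0,0],[-0.025,-0.0017,0,0,0,0],[-0.025,-0.0017,0,0,0,0],[-0.025,-0.0017,0,0,0,0],[-0.025,-0.0017,0,0,0,0],[-0.025,-0.0017,0,0,0,0]]}}

```text
t: 8.88
ee_pos: [522.3, 234.2, 97.7]
tcp_rot: [2.145, 2.29, 0.007]
contact_force: [11.0, 0.6, -3.3]
gripper_width: 29.2
```

Call:
{"api": "jog_arm", "payload": {"motion": [[-0.02,-0.0014,0,0,0,0],[-0.02,-0.0014,0,0,0,0],[-0.01,-0.0007,0,0,0,0],[-0.01,-0.0007,0,0,0,0]]}}

```text
t: 9.38
ee_pos: [517.8, 233.8, 97.3]
tcp_rot: [2.146, 2.291, 0.005]
contact_force: [9.2, 0.4, -4.1]
gripper_width: 29.5
```

Run:
```python
from h import *
p=vision.get_image("wrist");save(p,'w8')
a=cv2.imread('pics/w7.png')[60:350,200:430];b=cv2.imread('pics/w8.png')[60:350,200:430]
cv2.imwrite('pics/cmp8.png',cv2.resize(np.hstack([a,b]),None,fx=1.7,fy=1.7))
o=arm.get_obs();print(o['contact_force'],o['ee_pos'])
```

```text
[ 7.44924069 -0.12829607 -4.67276669] [517.80092406 233.79651576  97.33473592]
```

View pics/cmp8.png

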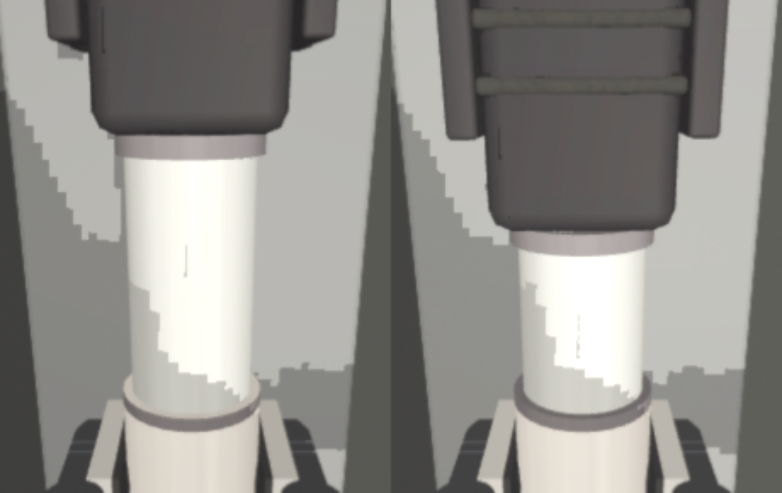

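Run:
```python
from h import *
import pickle
p=pickle.load(open('w5.pkl','rb'))
for v in (86.5,193.5,196): print([atz(p,312,v,z)[0] for z in (56,58,60)])
```

```text
[np.float64(461.3112687900691), np.float64(461.43618271331144), np.float64(461.5610966365538)]
[np.float64(491.9261723019896), np.float64(491.49871254405457), np.float64(491.07125278611954)]
[np.float64(492.716911729362), np.float64(492.2751849446444), np.float64(491.8334581599268)]
```

Call:
{"api": "jog_arm", "payload": {"motion": [[-0.01,-0.0007,0,0,0,0],[0,0,0,0,0,0]]}}

```text
t: 9.68
ee_pos: [517.3, 233.8, 97.4]
tcp_rot: [2.146, 2.291, 0.005]
contact_force: [8.9, -0.2, -5.5]
gripper_width: 29.2
```

Call:
{"api": "jog_arm", "payload": {"motion": [[-0.01,-0.0007,0,0,0,0],[0,0,0,0,0,0]]}}

```text
t: 9.93
ee_pos: [516.8, 233.7, 97.4]
tcp_rot: [2.146, 2.291, 0.005]
contact_force: [10.2, -0.3, -4.5]
gripper_width: 29.5
```

Call:
{"api": "jog_arm", "payload": {"motion": [[-0.01,-0.0007,0,0,0,0],[0,0,0,0,0,0]]}}

```text
t: 10.18
ee_pos: [516.2, 233.7, 97.4]
tcp_rot: [2.146, 2.291, 0.005]
contact_force: [9.2, 0.8, -5.1]
gripper_width: 28.8
```

Call:
{"api": "jog_arm", "payload": {"motion": [[-0.01,-0.0007,0,0,0,0],[0,0,0,0,0,0]]}}

```text
t: 10.42
ee_pos: [515.9, 233.7, 97.5]
tcp_rot: [2.145, 2.29, 0.006]
contact_force: [10.1, -0.5, -4.0]
gripper_width: 29.3
```

Run:
```python
from h import *
p=vision.get_image("wrist");save(p,'w9')
q=vision.get_image("side");save(q,'s9')
a=cv2.imread('pics/w8.png')[60:350,200:430];b=cv2.imread('pics/w9.png')[60:350,200:430]
cv2.imwrite('pics/cmp9.png',cv2.resize(np.hstack([a,b]),None,fx=1.7,fy=1.7))
cv2.imwrite('pics/s9z.png',cv2.resize(cv2.imread('pics/s9.png')[150:280,170:330],None,fx=4.6,fy=4.6,interpolation=cv2.INTER_CUBIC))
o=arm.get_obs();print(o['contact_force'],o['ee_pos'])
```

```text
[10.23227344  0.2713501  -5.09343097] [515.89485086 233.68599283  97.50066831]
```

View pics/cmp9.png

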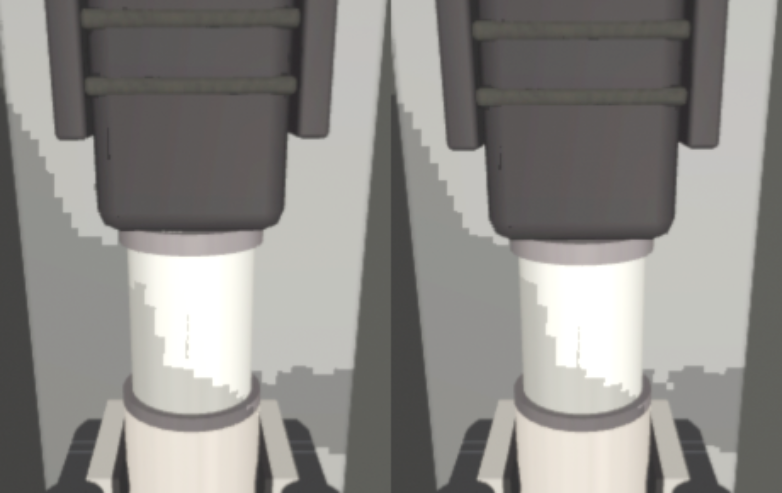

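View pics/s9z.png

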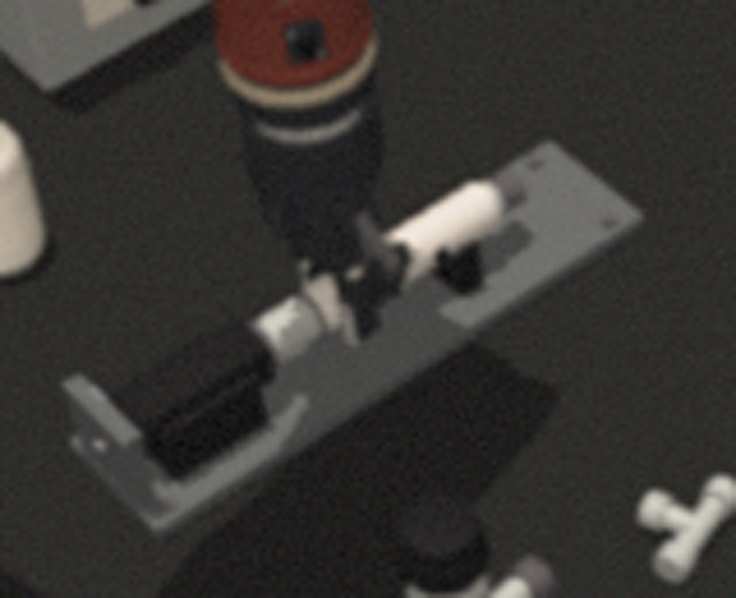

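Call:
{"api": "jog_arm", "payload": {"motion": [[-0.01,-0.0007,0,0,0,0],[0,0,0,0,0,0]]}}

```text
t: 10.78
ee_pos: [515.7, 233.7, 97.7]
tcp_rot: [2.145, 2.29, 0.007]
contact_force: [10.3, 0.9, -5.2]
gripper_width: 29.4
```

Call:
{"api": "jog_arm", "payload": {"motion": [[-0.01,-0.0007,0,0,0,0],[0,0,0,0,0,0]]}}

```text
t: 11.02
ee_pos: [515.4, 233.7, 97.8]
tcp_rot: [2.145, 2.29, 0.008]
contact_force: [12.4, -0.8, -4.0]
gripper_width: 29.4
```

Call:
{"api": "jog_arm", "payload": {"motion": [[-0.01,-0.0007,0,0,0,0],[0,0,0,0,0,0]]}}

```text
t: 11.28
ee_pos: [515.2, 233.7, 97.9]
tcp_rot: [2.145, 2.289, 0.009]
contact_force: [12.3, 0.4, -4.8]
gripper_width: 29.3
```

Run:
```python
from h import *
p=vision.get_image("wrist");save(p,'w10')
a=cv2.imread('pics/w9.png')[60:350,200:430];b=cv2.imread('pics/w10.png')[60:350,200:430]
cv2.imwrite('pics/cmp10.png',cv2.resize(np.hstack([a,b]),None,fx=1.7,fy=1.7))
o=arm.get_obs();print(o['contact_force'],o['ee_pos'])
```

```text
[12.75531371  1.01019629 -5.2297748 ] [515.21146294 233.66428772  97.90888855]
```

View pics/cmp10.png

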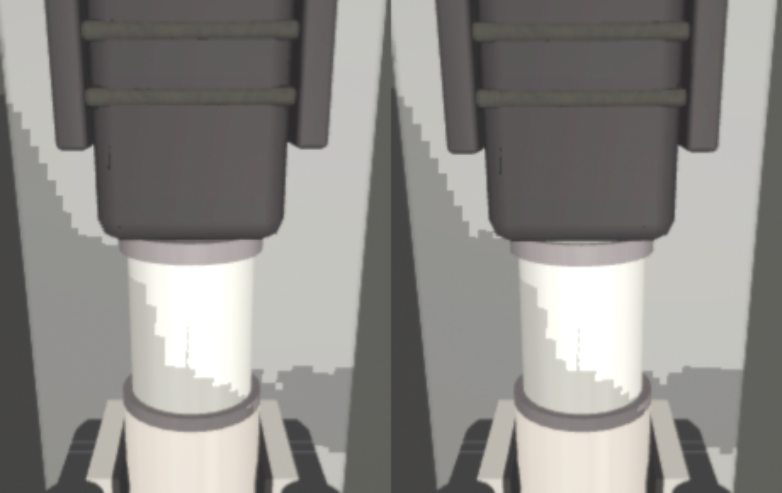

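Call:
{"api": "jog_arm", "payload": {"motion": [[0.03,0.002,0,0,0,0],[0.03,0.002,0,0,0,0],[0.03,0.002,0,0,0,0],[0,0,0,0,0,0]], "squeeze": 45}}

```text
t: 11.82
ee_pos: [516.9, 233.7, 96.9]
tcp_rot: [-2.147, -2.293, 0.0]
contact_force: [2.2, -0.1, -0.3]
gripper_width: 29.3
```

Call:
{"api": "jog_arm", "payload": {"motion": [[0.03,0.002,0,0,0,0],[0,0,0.1,0,0,0],[0,0,0.2,0,0,0],[0,0,0.4,0,0,0],[0,0,0.6,0,0,0],[0,0,0.6,0,0,0],[0,0,0.4,0,0,0],[0,0,0.1,0,0,0]]}}

```text
t: 12.82
ee_pos: [519.5, 234.0, 242.9]
tcp_rot: [2.146, 2.292, 0.004]
contact_force: [0.7, 0.0, -3.5]
gripper_width: 28.8
```

Run:
```python
from h import *
p=vision.get_image("wrist");save(p,'w11')
q=vision.get_image("side");save(q,'s11')
cv2.imwrite('pics/s11z.png',cv2.resize(cv2.imread('pics/s11.png')[90:240,170:330],None,fx=4,fy=4,interpolation=cv2.INTER_CUBIC))
o=arm.get_obs();print(o['contact_force'],o['ee_pos'],o['wrist_torque'],o['tcp_rot'])
```

```text
[ 0.0739466  -0.55245538 -4.38026659] [518.94597465 233.83763703 241.22970254] [-0.01077764  0.00769682 -0.03494331] [2.14703783e+00 2.29293055e+00 9.56047223e-04]
```

View pics/w11.png

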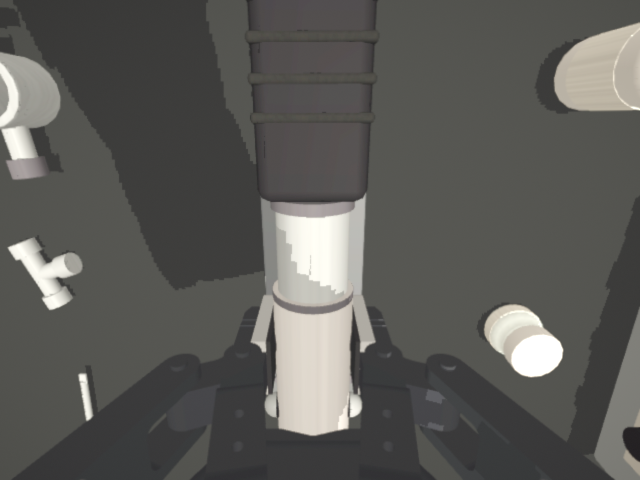

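View pics/s11z.png

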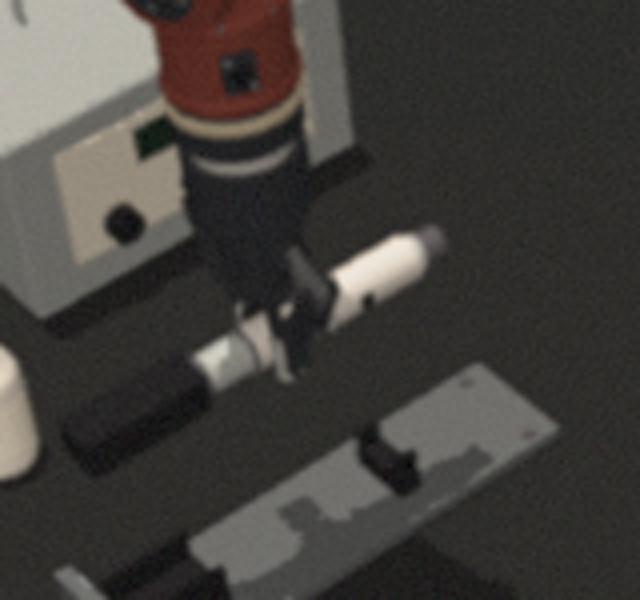

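Call:
{"api": "jog_arm", "payload": {"motion": [[-0.08,-0.4,0,0,0,0],[-0.08,-0.7,0,0,0,0],[-0.08,-0.8,0,0,0,0],[-0.08,-0.8,0,0,0,0],[-0.08,-0.8,0,0,0,0],[-0.08,-0.8,0,0,0,0],[-0.08,-0.7,0,0,0,0],[-0.08,-0.4,0,0,0,0]]}}

```text
t: 13.92
ee_pos: [479.5, -91.9, 239.6]
tcp_rot: [-2.148, -2.29, 0.002]
contact_force: [0.4, 0.4, -2.9]
gripper_width: 29.1
```

Call:
{"api": "jog_arm", "payload": {"motion": [[0,0,0,0,0,0],[0,0,0,0,0,0],[0,0,0,0,0,0]]}}

```text
t: 14.3
ee_pos: [480.4, -89.3, 240.6]
tcp_rot: [-2.145, -2.294, 0.0]
contact_force: [1.1, 0.2, -4.1]
gripper_width: 28.9
```

Run:
```python
from h import *
import pickle
p=vision.get_image("wrist");save(p,'w12');pickle.dump(p,open('w12.pkl','wb'))
q=vision.get_image("side");save(q,'s12');pickle.dump(q,open('s12.pkl','wb'))
q=vision.get_image("top");save(q,'t12');pickle.dump(q,open('t12.pkl','wb'))
o=arm.get_obs();print(o['t'],o['contact_force'],o['ee_pos'],o['wrist_torque'],o['tcp_rot'])
```

```text
14.45 [ 0.79281932 -0.6233456  -3.52343561] [480.571568   -89.53186896 240.82567713] [-0.01687434 -0.03327671 -0.00851293] [-2.14594947e+00 -2.29431034e+00  3.63146611e-05]
```

View pics/w12.png

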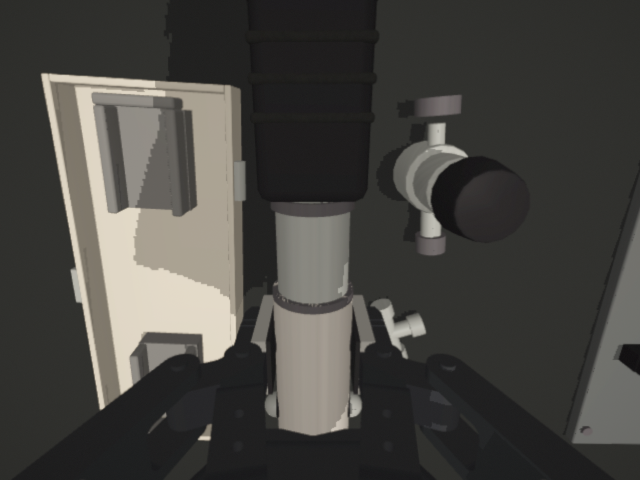

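View pics/s12.png

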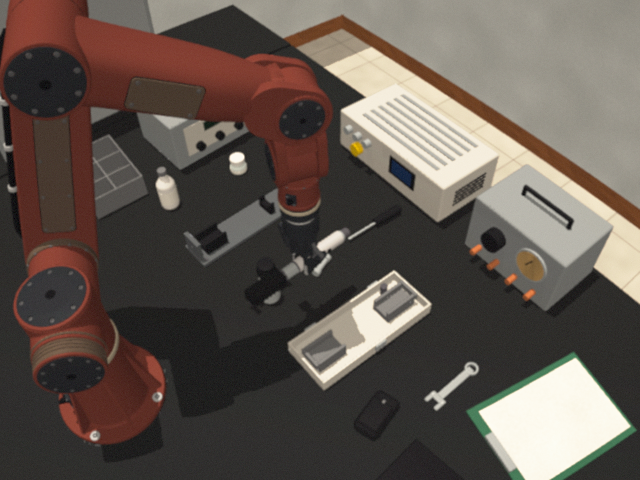

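Zoom on the handle pocket, the tip pocket and both ends of the case.

Run:
```python
from h import *
im=cv2.imread('pics/w12.png')
im=np.clip(im.astype(float)*1.3,0,255).astype(np.uint8)
a=cv2.resize(im[65:225,35:250],None,fx=3.7,fy=3.7,interpolation=cv2.INTER_CUBIC);cv2.imwrite('pics/w12a.png',a)
a=cv2.resize(im[310:450,60:220],None,fx=4,fy=4,interpolation=cv2.INTER_CUBIC);cv2.imwrite('pics/w12b.png',a)
```

```text
(no output)
```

View pics/w12a.png

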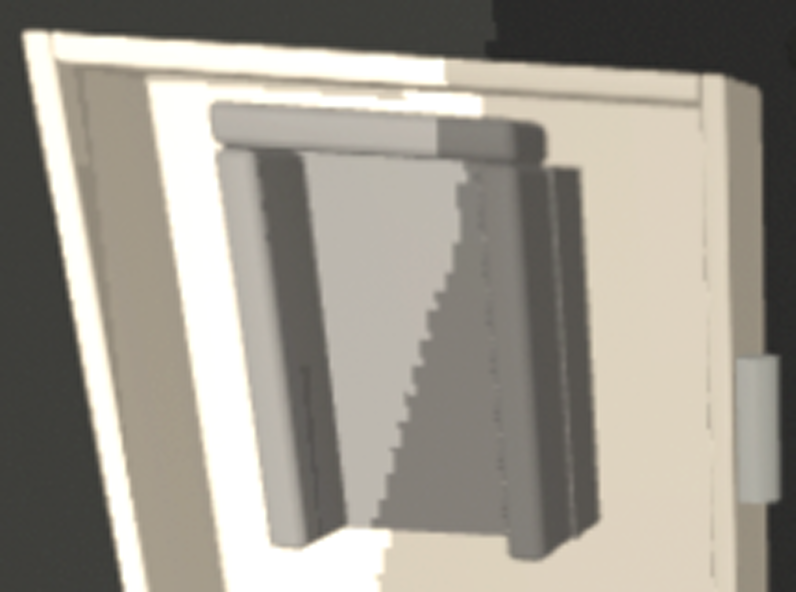

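View pics/w12b.png

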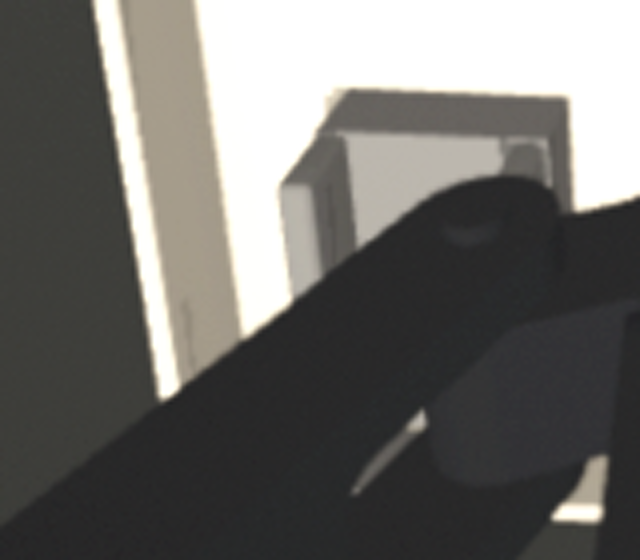

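Run:
```python
from h import *
import pickle
np.set_printoptions(precision=1,suppress=True)
p=pickle.load(open('w12.pkl','rb'))
A=lambda zx,zy,z:atz(p,35+zx/3.7,65+zy/3.7,z)
B=lambda zx,zy,z:atz(p,60+zx/4,310+zy/4,z)
print('L inner',A(262,150,46),A(304,546,46));print('R inner',A(487,165,46),A(510,557,46))
print('L outer',A(218,150,46),A(272,545,46),'R outer',A(520,165,46),A(547,557,46))
print('endwall inner',A(225,148,46),A(535,160,46),'outer',A(225,103,46),A(535,122,46))
print('rim rear outer',A(22,32,36),A(725,73,36),'inner R edge',A(703,80,36),'L',A(50,35,36))
print('rim L outer',B(95,0,36),B(158,395,36))
print('tip L outer/inner',B(283,185,46),B(318,183,46),B(296,290,46),B(326,270,46))
print('rim front',B(560,512,36),B(605,505,36))
print('tip pocket floor rear',B(345,90,8),B(568,97,8),'fl26',B(335,133,26),B(500,137,26))
# side & top
s=pickle.load(open('t12.pkl','rb'))
cv2.imwrite('pics/t12z.png',cv2.resize(cv2.imread('pics/t12.png')[185:335,360:440],None,fx=4,fy=4,interpolation=cv2.INTER_CUBIC))
cv2.imwrite('pics/s12z.png',cv2.resize(cv2.imread('pics/s12.png')[260:400,280:440],None,fx=4,fy=4,interpolation=cv2.INTER_CUBIC))
```

```text
L inner [ 401.8 -235.6   46. ] [ 477.5 -236.5   46. ]
R inner [ 401.4 -194.6   46. ] [ 477.  -195.1   46. ]
L outer [ 402.4 -243.6   46. ] [ 477.7 -242.8   46. ] R outer [ 401.  -188.6   46. ] [ 476.5 -187.6   46. ]
endwall inner [ 402.  -242.3   46. ] [ 399.9 -185.7   46. ] outer [ 394.2 -241.2   46. ] [ 393.3 -185.4   46. ]
rim rear outer [ 384.6 -282.1   36. ] [ 382.  -152.6   36. ] inner R edge [ 383.5 -156.7   36. ] L [ 384.7 -277.1   36. ]
rim L outer [ 569.4 -279.2   36. ] [ 675.8 -278.4   36. ]
tip L outer/inner [ 606.6 -238.5   46. ] [ 605.7 -230.9   46. ] [ 634.5 -238.1   46. ] [ 628.6 -231.1   46. ]
rim front [ 706.8 -184.9   36. ] [ 704.  -173.8   36. ]
tip pocket floor rear [ 608.3 -241.7    8. ] [ 607.  -188.1    8. ] fl26 [ 607.4 -236.2   26. ] [ 606.2 -198.5   26. ]
```

View pics/t12z.png

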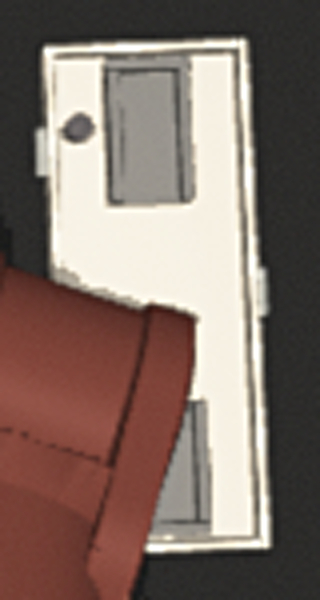

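View pics/s12z.png

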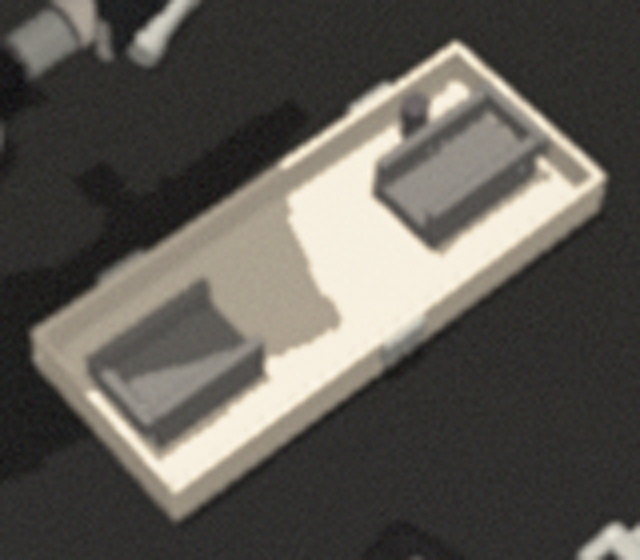

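Run:
```python
from h import *
import pickle
np.set_printoptions(precision=1,suppress=True)
p=pickle.load(open('w12.pkl','rb'));s=pickle.load(open('s12.pkl','rb'))
print('dome',atz(p,271,405,189),atz(p,353,405,189),'sleeve rear L,R',atz(p,273,291,189),atz(p,352,291,189))
print('handle front L,R',atz(p,258,190,189),atz(p,367,190,189),'top',atz(p,312,197,203))
cv2.imwrite('pics/s12p.png',cv2.resize(cv2.imread('pics/s12.png')[215:315,235:360],None,fx=6,fy=6,interpolation=cv2.INTER_CUBIC))
th=np.deg2rad(3.9);d=np.array([np.cos(th),np.sin(th),0])
c=np.array([480.5,-89.5,189])-7.2*d
for t in(-140,-50,141,116): print(t,(proj(s,c+t*d)-[235,215])*6,(proj(s,c+t*d+[0,0,10])-[235,215])*6)
```

```text
dome [ 514.7 -104.3  189. ] [512.4 -69.7 189. ] sleeve rear L,R [ 461.  -105.2  189. ] [459.  -75.6 189. ]
handle front L,R [ 422.9 -111.5  189. ] [420.4 -74.4 189. ] top [421.  -93.2 203. ]
-140 [ 77.6 497.9] [ 74.3 481.1]
-50 [279.  358.2] [277. 341.]
141 [672.1  85.5] [672.5  67.8]
116 [623.3 119.4] [623.4 101.7]
```

View pics/s12p.png

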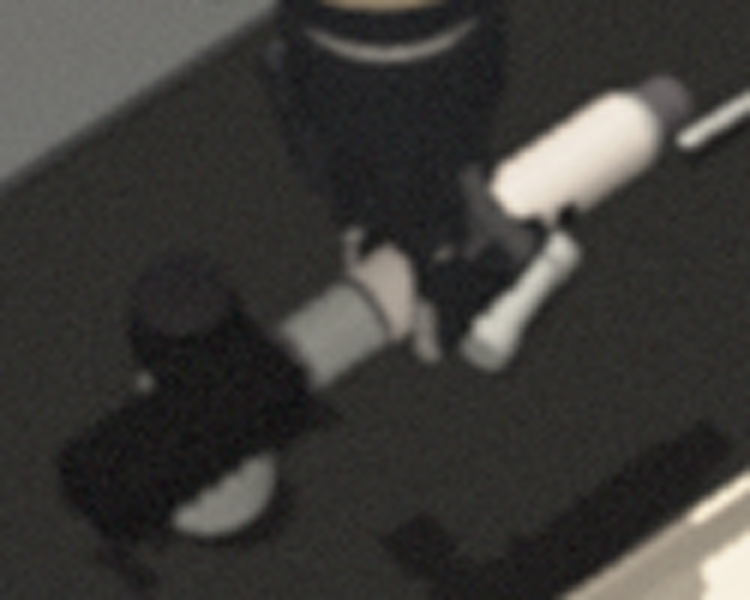

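Call:
{"api": "jog_arm", "payload": {"motion": [[0.3,-0.52,0,0,0,-0.1],[0.3,-0.52,0,0,0,-0.1],[0.3,-0.52,0,0,0,-0.1],[0.3,-0.52,0,0,0,-0.08],[0,0,-0.5,0,0,0],[0,0,-0.8,0,0,0],[0,0,-0.55,0,0,0],[0,0,0,0,0,0]]}}

```text
t: 15.45
ee_pos: [551.0, -213.7, 127.6]
tcp_rot: [-2.203, -2.232, 0.002]
contact_force: [0.0, 0.2, -3.5]
gripper_width: 28.8
```

Call:
{"api": "jog_arm", "payload": {"motion": [[0,0,0,0,0,0],[0,0,0,0,0,0]]}}

```text
t: 15.7
ee_pos: [553.6, -215.4, 131.7]
tcp_rot: [2.205, 2.234, 0.001]
contact_force: [0.6, -0.6, -3.6]
gripper_width: 29.3
```

Run:
```python
from h import *
import pickle
p=vision.get_image("wrist");save(p,'w13');pickle.dump(p,open('w13.pkl','wb'))
q=vision.get_image("side");save(q,'s13');pickle.dump(q,open('s13.pkl','wb'))
cv2.imwrite('pics/s13z.png',cv2.resize(cv2.imread('pics/s13.png')[230:400,270:450],None,fx=3.5,fy=3.5,interpolation=cv2.INTER_CUBIC))
o=arm.get_obs();print(o['t'],o['contact_force'],o['ee_pos'],o['tcp_rot'])
```

```text
15.8 [-0.64379875  0.76124904 -3.55028075] [ 553.20029021 -215.30512272  131.297016  ] [2.20578618e+00 2.23390253e+00 9.82306173e-04]
```

View pics/w13.png

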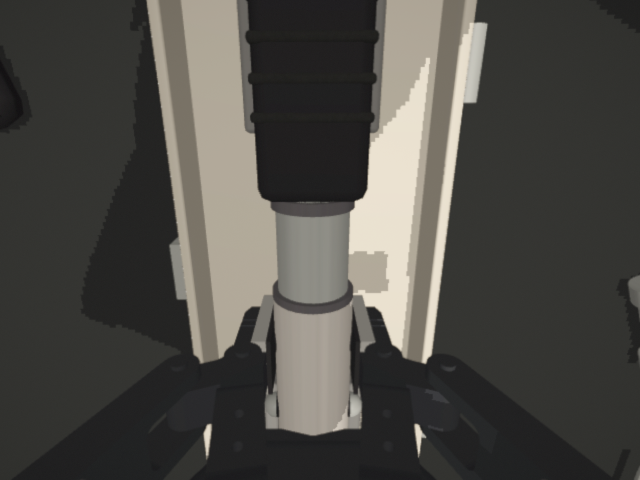

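View pics/s13z.png

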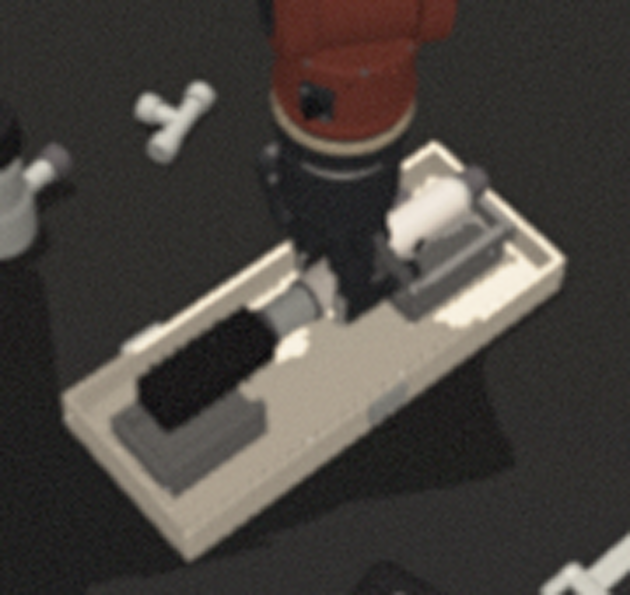

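Run:
```python
from h import *
im=cv2.imread('pics/w13.png')
im=np.clip(im.astype(float)*1.6,0,255).astype(np.uint8)
cv2.imwrite('pics/w13a.png',cv2.resize(im[0:300,140:490],None,fx=2.2,fy=2,interpolation=cv2.INTER_CUBIC))
cv2.imwrite('pics/w13b.png',cv2.resize(im[90:150,230:400],None,fx=4.6,fy=6,interpolation=cv2.INTER_CUBIC))
```

```text
(no output)
```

View pics/w13a.png

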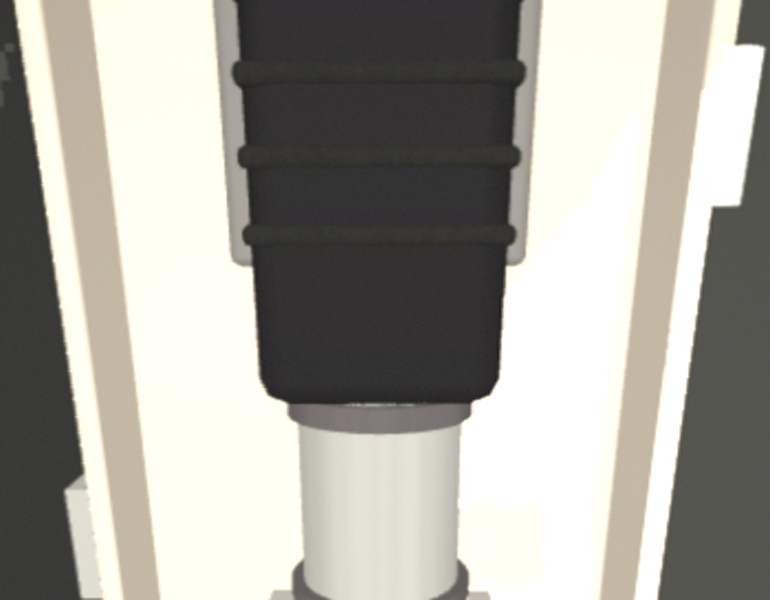

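View pics/w13b.png

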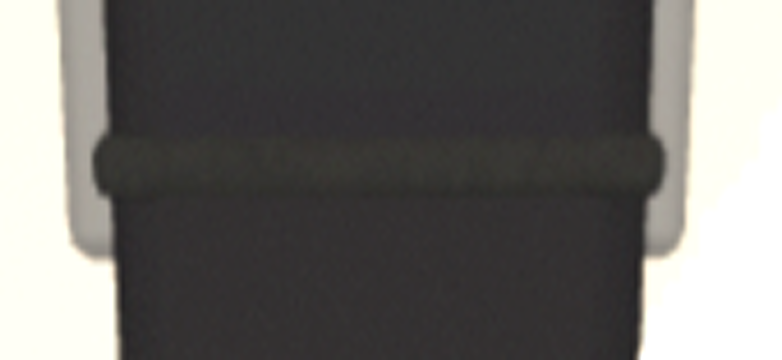

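Run:
```python
from h import *
import pickle
np.set_printoptions(precision=1,suppress=True)
p=pickle.load(open('w13.pkl','rb'))
A=lambda zx,zy,z:atz(p,140+zx/2.2,zy/2,z)
B=lambda zx,zy,z:atz(p,230+zx/4.6,90+zy/6,z)
print('pocket outer L/R front',B(76,225,46),B(684,225,46),'rearmost',A(217,5,46),A(541,5,46),'end',B(95,257,46)[0],B(660,257,46)[0])
print('rim inner L/R  @2rows',A(105,400,36),A(625,400,36),A(50,100,36),A(710,100,36))
print('rim outer',A(68,400,36),A(678,400,36),A(27,100,36),A(733,100,36))
za=79.3
print('handle',A(258,330,za),A(501,330,za),A(243,100,za),A(518,100,za), 'tube', A(300,480,za),A(460,480,za))
```

```text
pocket outer L/R front [ 476.1 -243.4   46. ] [ 475.4 -188.9   46. ] rearmost [ 432.2 -244.1   46. ] [ 431.5 -189.6   46. ] end 478.23101055104087 477.573836345901
rim inner L/R  @2rows [ 509.4 -274.2   36. ] [ 508.  -163.5   36. ] [ 446.9 -277.8   36. ] [ 445.3 -155.2   36. ]
rim outer [ 509.5 -282.    36. ] [ 507.8 -152.3   36. ] [ 447.  -282.1   36. ] [ 445.3 -150.9   36. ]
handle [ 486.8 -234.6   79.3] [ 486.3 -197.5   79.3] [ 452.5 -235.3   79.3] [ 452.  -197.4   79.3] tube [ 513.4 -228.7   79.3] [ 513.1 -202.5   79.3]
```

Call:
{"api": "jog_arm", "payload": {"motion": [[0,0,-0.15,0,0,0],[0,0,-0.15,0,0,0],[0,0,-0.1,0,0,0],[0,0,-0.05,0,0,0],[0,0,0,0,0,0],[0,0,0,0,0,0]]}}

```text
t: 16.55
ee_pos: [552.6, -215.1, 103.1]
tcp_rot: [2.207, 2.235, 0.0]
contact_force: [0.4, -0.0, -4.5]
gripper_width: 29.1
```

Call:
{"api": "jog_arm", "payload": {"motion": [[0,0,-0.05,0,0,0],[0,0,-0.03,0,0,0],[0,0,0,0,0,0]]}}

```text
t: 16.92
ee_pos: [552.4, -214.9, 97.9]
tcp_rot: [-2.207, -2.235, 0.0]
contact_force: [0.0, -0.0, -4.1]
gripper_width: 28.7
```

Call:
{"api": "jog_arm", "payload": {"motion": [[0,0,-0.03,0,0,0],[0,0,-0.02,0,0,0],[0,0,0,0,0,0]]}}

```text
t: 17.3
ee_pos: [552.4, -214.9, 95.0]
tcp_rot: [-2.207, -2.235, 0.0]
contact_force: [-0.1, 0.6, -3.8]
gripper_width: 29.0
```

Call:
{"api": "jog_arm", "payload": {"motion": [[0,0,-0.02,0,0,0],[0,0,0,0,0,0]]}}

```text
t: 17.55
ee_pos: [552.4, -214.9, 93.8]
tcp_rot: [-2.207, -2.235, 0.0]
contact_force: [0.1, -0.1, -3.9]
gripper_width: 29.2
```

Call:
{"api": "jog_arm", "payload": {"motion": [[0,0,-0.012,0,0,0],[0,0,0,0,0,0]]}}

```text
t: 17.8
ee_pos: [552.5, -215.0, 93.2]
tcp_rot: [2.207, 2.235, 0.0]
contact_force: [0.3, 0.0, -3.2]
gripper_width: 29.2
```

Call:
{"api": "jog_arm", "payload": {"motion": [[0,0,-0.012,0,0,0],[0,0,0,0,0,0]]}}

```text
t: 18.05
ee_pos: [552.6, -215.0, 92.9]
tcp_rot: [2.207, 2.235, 0.0]
contact_force: [-2.1, 0.3, 2.6]
gripper_width: 29.0
```

Call:
{"api": "jog_arm", "payload": {"motion": [[0,0,0,0,0,0],[0,0,0,0,0,0],[0,0,0,0,0,0],[0,0,0,0,0,0]], "hand": -0.3}}

```text
t: 18.55
ee_pos: [552.5, -215.0, 92.4]
tcp_rot: [2.207, 2.235, 0.0]
contact_force: [-0.1, 0.5, 0.2]
gripper_width: 55.5
```

Run:
```python
from h import *
p=vision.get_image("wrist");save(p,'w14')
q=vision.get_image("side");save(q,'s14')
cv2.imwrite('pics/s14z.png',cv2.resize(cv2.imread('pics/s14.png')[230:400,270:450],None,fx=3.5,fy=3.5,interpolation=cv2.INTER_CUBIC))
o=arm.get_obs();print(o['t'],o['contact_force'],o['ee_pos'],o['gripper_width'])
```

```text
18.65 [ 0.95865153 -0.01552576 -0.26804519] [ 552.50558396 -214.98685707   92.46512737] 55.62021424963289
```

View pics/w14.png

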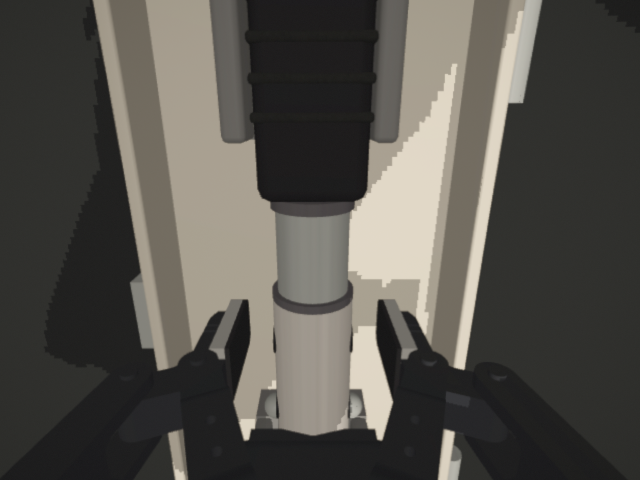

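View pics/s14z.png

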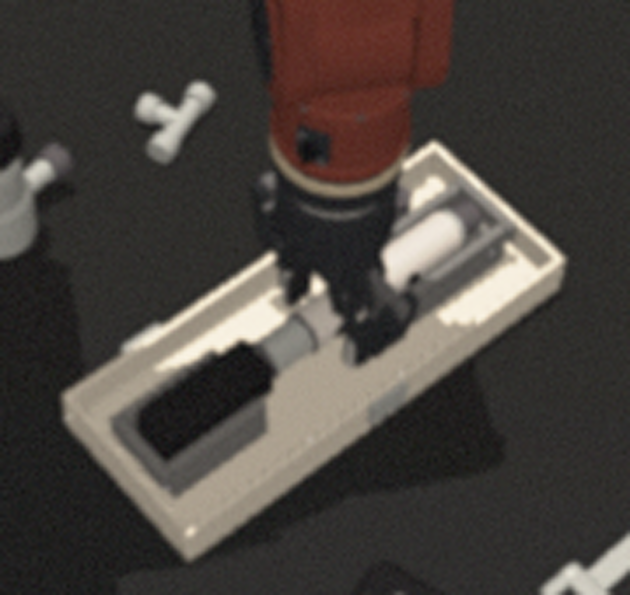

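Seated and released; the button domes show at (270,405) and (352,405) and the empty old hole between the pads. Lift straight off.

Call:
{"api": "jog_arm", "payload": {"motion": [[0,0,0.2,0,0,0],[0,0,0.4,0,0,0],[0,0,0.6,0,0,0],[0,0,0.7,0,0,0],[0,0,0.7,0,0,0],[-0.8,0,0,0,0,0],[-0.8,0,0,0,0,0],[0,0,0,0,0,0]]}}

```text
t: 19.65
ee_pos: [453.7, -214.4, 249.3]
tcp_rot: [-2.208, -2.233, 0.001]
contact_force: [0.3, 0.4, -0.3]
gripper_width: 55.7
```

Call:
{"api": "jog_arm", "payload": {"motion": [[0,0,0,0,0,0],[0,0,0,0,0,0]]}}

```text
t: 19.9
ee_pos: [457.4, -215.2, 248.8]
tcp_rot: [2.206, 2.235, 0.0]
contact_force: [0.3, -0.4, 0.2]
gripper_width: 55.7
```

Run:
```python
from h import *
import pickle
p=vision.get_image("wrist");save(p,'w15');pickle.dump(p,open('w15.pkl','wb'))
q=vision.get_image("side");save(q,'s15')
cv2.imwrite('pics/s15z.png',cv2.resize(cv2.imread('pics/s15.png')[230:400,270:450],None,fx=3.5,fy=3.5,interpolation=cv2.INTER_CUBIC))
o=arm.get_obs();print(o['t'],o['contact_force'],o['ee_pos'],o['gripper_width'])
```

```text
20.0 [-0.51589796  0.49842683  0.43493286] [ 457.17454115 -215.01684042  248.44678348] 55.37494155072924
```

View pics/w15.png

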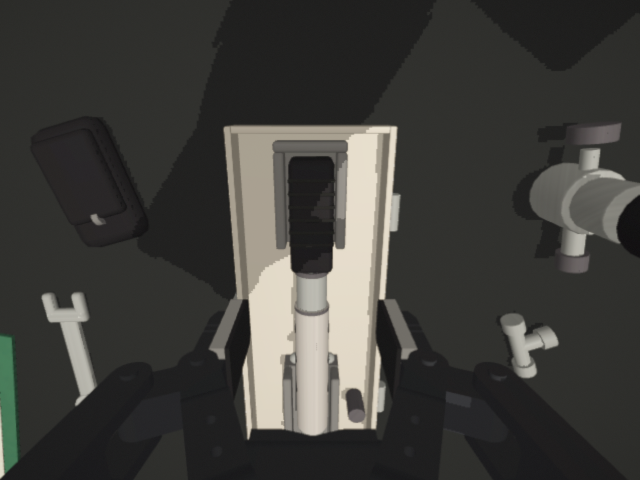

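View pics/s15.png

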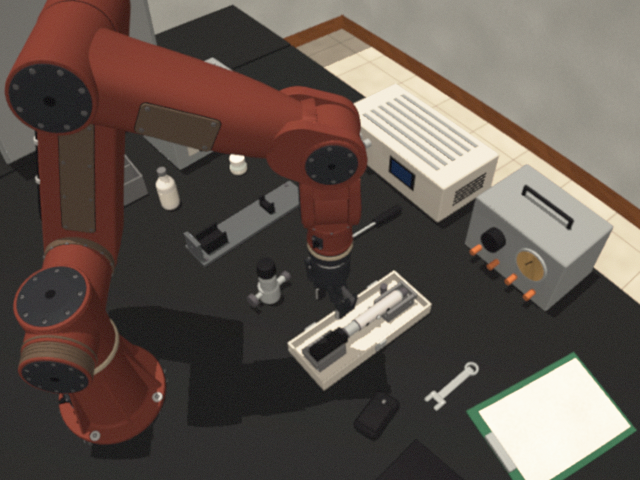

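View pics/s15z.png

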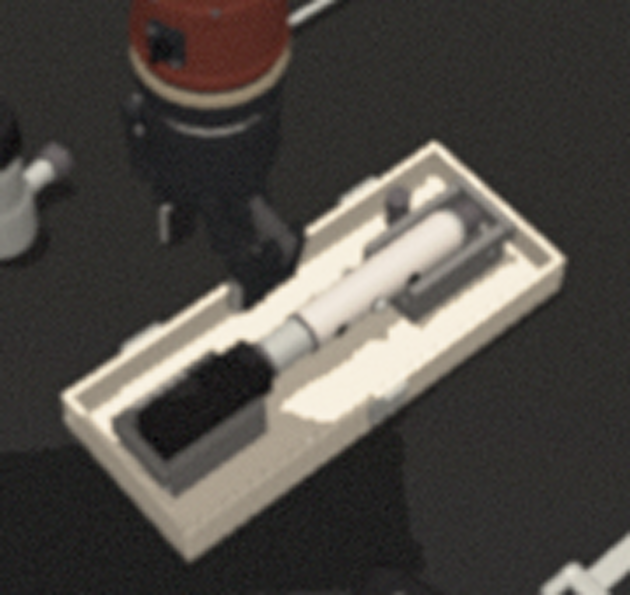

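```bash
python3 -c "
from cell import job_done
print(job_done())"
```

```text
the job is handed in; nothing more can be done
None
```

The probe is shortened by one hole and lies fully down in the open case, handle in the handle pocket. I let go, moved the arm clear and handed in at about 20 s.

**Shortening:** I clasped both buttons and the outer tube at 40 N. I pushed the tube back in small steps along the axis until it would go no further. The highest reading I took while pushing was about 13 N, under the 20 N limit.

**The lock:** After the tube stopped, three more 0.6 mm steps only raised the force and did not shorten the tube. From the pictures the tube moved about 32 mm, and both domes show standing out at the next holes with the old hole empty behind them.

**Laying down:** I carried the probe at 45 N over the regulator. Before lowering, I measured it as within about 1 mm of the pocket centre line. It met the floor at the expected height with under 3 N.

**Last checks:** Wrist and side pictures taken after release show the probe level between the pocket walls. The force readings were about zero, and in the pictures the other items stand where they were.

**Weak spots:** Pictures alone placed the tube only to about 1 mm, so the lock rests on the force rise and the visible domes. I saw forces only at the end of each move and in single readings between moves, so a brief higher peak during a move would not show.

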